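Tap the model eye home in the chin-rest socket

ROBOT

A 6-joint arm with a two-finger parallel gripper is mounted at the origin on the work surface. World frame = base frame: x ahead of the robot, y to its left, z up, the work surface at z = 0. Lengths are in m, angles in rad, forces in N, time in s.
With the tool pointing down it reaches from about 0.35 to 0.775 m from the base axis. Payload 5.5 kg.
Tool frame: the origin (TCP) lies on the centre line of the jaws, within the pads' length; the fingertips stand 11 mm ahead of it and the grasp point (between the pads) lies 8 mm behind it; z points along the fingers, y is the line along which they close (so a half turn about z gives the same grasp; the last joint's range is limited). The gripper opens to 85 mm and grips with 20 to 120 N. Pads are 22 mm wide; open, the fingers measure 114 mm over their backs; the gripper's body (76 mm by 85 mm) begins 54 mm behind the grasp point. The pads swing forward as they close: fully open they stand 13 mm farther back than shut.
Start: joints at [-1.423, 0.313, 0.046, 1.304, 0, 1.431], TCP at [0.163, -0.551, 0.216] pointing down, gripper open.
Joint ranges: [-2.76, 2.76], [-0.86, 1.69], [-1.03, 1.26], [-2.2, 2.34], [-1.47, 1.5], [-3.14, 3.14]. Speed limits (rad/s): [2.57, 2.57, 3.14, 3.14, 3.14, 3.14].

INTERFACE

Orientations are given as a unit quaternion [w, x, y, z].
In Python, from workcell import get_state, eyes, env gives the robot as it stands.
- The arm moves only by the shell command python3 -m inch 'ROWS' [OPENING] [FORCE]. ROWS is JSON, one flat list of numbers, 4 for each row, row after row: the shift along the tool's x, y, z in cm, then the turn about the tool's z in rad. A call has exactly 5 rows; each row shifts and turns the commanded pose from where the row before left it, along the tool's axes as they then stand; what a row does not reach is not made up. A row lasts 1/12 s, in which the tool goes at most 41.7 mm and 7.16 degrees, less where a joint would pass 70% of its speed; a pose out of reach is approached as far as the arm can. A call is refused whole if a number of a shift passes 4.17 or a number of a turn 0.125, either way. A call with a gripper value outside its range is refused whole. OPENING is the opening, from -1 (shut) to 1 (fully open), set as the call begins (- or left out, the last holds). The fingers move at their own pace and stop on an object; FORCE is the grip in N (left out, the last holds). Time passes only in rows, so rows that do not move let the fingers close, or fill a call up. It gives the time, the measured TCP pose, the force, the opening and the grip force at its end, in the units of the state.
- get_state(): the state, without advancing time (a new reading comes with each control period).
- eyes.read_camera(name): name is "side" or "top"; returns the picture (420x560x3 uint8, red, green, blue); there is no depth.
- eyes.camera_info(name): a dict with "fovy" (degrees; the focal length in pixels is half the picture's height over the tangent of half this angle, whatever the lens; pixels are square), "cx", "cy" (the principal point, pixels), "D" ([k1, k2, p1, p2, k3] as OpenCV has them; the pictures are not rectified), "xyz" and "orientation" of the camera in the world. Camera axes: x right, y down, z forward; pixel columns grow to the right and rows downward; lengths in m; the calibration is good to about 2 mm. A picture is of the moment at which its call begins. camera_info takes no time and is no camera call.
- env.hand_in(): hands the job in; it is judged then, once.
The state is a dict: "clock": time; "joint_pos": joint angles; "qvel": joint speeds; "tau": joint torques, N m; "tcp_pos": TCP position; "orientation": TCP orientation; "wrist_force": force on the tool from outside, world axes, zero at the start; "ft_torque": the same for the moment, N m; "finger_gap": finger opening in m; "grip_force": force on a finger pad.
Only numpy, scipy, OpenCV 4.12 (cv2) and the standard library are available. Lean on these libraries where they do the work, as an engineer would, in place of code of your own. Each camera call takes 0.05 s, during which the arm holds its last target. There are 200 camera calls.

TASK

For the morning check of the eye tester, take the model eye (the black block head with a short lens barrel, not the round disc target) out of the wooden storage block and stand its tapered shank in the socket of the sprung chin-rest stand, with the lens looking out over the long toe of the stand's foot. Let go of it while its shoulder still stands proud of the socket, then with the fingers closed tap or press it down from above until the shoulder sits flush on the socket and the taper alone holds it, upright, with the hand clear. Press firmly but never so hard that the sprung carriage is driven down to its stop, and leave the other things as they are.

Things in the scene. Friction and masses are not known exactly. Their poses are not given: they have to be found in the camera images.
- eye_center (a point): model eye, about 0.15 kg: black rectangular head 40 long (x), 28 wide (y), 44 mm tall, on a steel shoulder disc (38 diameter, 6 thick) and a tapered shank. Grip it across the 28 mm. Point: centre of the head; head top 22 above, shoulder underside 28 below, shank tip 62 mm below. +z up the shank axis, +x the way the lens looks. Starts upright, loose, in either well of the block
- eye_shoulder (a point): centre of the underside of the model eye's shoulder disc, on the shank axis: this face must come flush on the socket's mouth. Below it is the steel shank, 34 mm long, tapering from 21 mm diameter at the shoulder to 14 mm at the tip. Axes as for the head
- eye_lens (a point): front of the model eye's lens barrel (26 mm diameter, standing 14 mm out of the head's +x face): 34 mm along +x from the head's centre
- block: fixed wooden storage block 70 x 190 x 45 mm high, origin under its centre on the table; two round wells 26 mm in diameter, right through, at y = -55 and +55 mm. One holds the model eye, the other the disc target, each hanging by its shoulder on the block's top
- mouth (a point): centre of the socket's mouth, in the flat top of the chin-rest carriage (cream block 70 x 70 x 42 mm, top 90 mm above the table at rest; sinks under load). +z up, +x along the long toe of the foot. Foot plate 110 wide, 12 thick, from 110 mm on the toe side to 50 mm behind the axis. In the 30 mm bore four sprung steel jaws taper like the shank; their gap is 19 mm wide 2 mm below the mouth
- carriage (a joint): how far the carriage has sunk on its spring, m: 0 at rest, 0.010 at the stop; must stay under 0.009 (about 30 N). Stays at 0 up to 2 N, then 1 mm per 3 N of push; springs back. The shank starts to grip with its shoulder about 8 mm proud; the push to drive it on rises steadily to 12 to 21 N (friction varies) when the shoulder meets the mouth. The taper holds itself and does not spring back
- target_center (a point): disc target, to be left alone: same shoulder and shank, but its head is a thin upright black disc (48 mm diameter, 8 mm thick) on a stem; in the other well. Point on its axis 62 mm above the shank tip; the disc's top is 40 mm above the point
- bottle: bystander: white plastic bottle, 48 mm diameter, 120 mm tall, origin under its centre
- pad: bystander: pad of chin-rest papers 55 x 90 x 22 mm, lying flat, origin under its centre
- cup: bystander: white plastic chin cup, 90 mm across the top, 40 mm tall, origin under its centre
Not all that is in view belongs to the job. Leave any blue or orange look-alike of the part that bears eye_center alone.

How it is judged:
On the way, in this order (a step that is already met when the one before it is completed fails the run):
1. the model eye stands in the socket by itself, let go, its shoulder still proud by more than 2.5 mm (horizontal distance between eye_shoulder and mouth below 0.004 m and angle between eye_shoulder's own z axis and vertical below 0.07 rad and z of eye_shoulder in the frame of mouth between 0.0025 and 0.02 m and contact force between the fingers and eye below 0.05 N), for 0.2 s.
2. the shoulder has been driven flush on the socket (horizontal distance between eye_shoulder and mouth below 0.004 m and angle between eye_shoulder's own z axis and vertical below 0.07 rad and y of eye_lens in the frame of mouth between -0.012 and 0.012 m and x of eye_lens in the frame of mouth above 0.02 m and z of eye_shoulder in the frame of mouth between -0.003 and 0.0015 m), for 0.1 s.
At the end, for the whole second after the job is handed in: Model eye home in the socket, hand clear: shoulder within 1.5 mm of the mouth face and 4 mm of its axis, upright within 4 degrees, lens looking along the toe within about 20 degrees (lens point less than 12 mm to either side of the mouth's x axis) (all of step 2); the robot touches nothing.
It fails at once if the sprung carriage is driven down to its stop (beyond 9 mm of its 10 mm travel, about 30 N) (value of joint carriage above 0.009 m).
It fails at once if the disc target is disturbed (moved more than 15 mm) (distance of target_center from where it was at the start of the episode above 0.015 m).
It fails at once if the bottle is disturbed (moved more than 20 mm) (distance of bottle from where it was at the start of the episode above 0.02 m).
It fails at once if the paper pad is disturbed (moved more than 20 mm) (distance of pad from where it was at the start of the episode above 0.02 m).
It fails at once if the chin cup is disturbed (moved more than 20 mm) (distance of cup from where it was at the start of the episode above 0.02 m).
It also fails if it takes over 56 s, if anything falls off the work surface, if the arm or the gripper's body presses on something with over 40 N, if the wrist force passes 120 N, or if a joint passes its speed limit or range.

## Working session

There is one attempt and no reset: what is moved stays moved. The work goes in short steps, Python scripts to look and compute and a shell command to move; the robot and the scene stay as the last step left them, time stands still between calls to the robot, and variables do not carry over. Pictures are saved under pics/ and viewed, at most 10 in all, crops included, and the job is handed in when it is done.

```bash
mkdir -p pics
python3 - <<'E'
from workcell import get_state, eyes, env
import cv2,json
for n in("side","top"):
    im=eyes.read_camera(n); cv2.imwrite(f"pics/{n}0.png",im[...,::-1]); print(n,eyes.camera_info(n))
print(get_state())
E
```

```text
side {'fovy': 50.68926433462031, 'cx': 279.0131092601751, 'cy': 216.18151569977675, 'D': array([-0.10904655,  0.        ,  0.        ,  0.        ,  0.        ]), 'xyz': array([0.45527876, 0.95933033, 0.63212073]), 'orientation': array([ 0.0313672 , -0.04820739,  0.86031346, -0.50651051])}
top {'fovy': 44.2184973411127, 'cx': 275.9539448795757, 'cy': 208.31894923063078, 'D': array([-0.1580976,  0.       ,  0.       ,  0.       ,  0.       ]), 'xyz': array([ 0.41345925, -0.03233512,  1.17407293]), 'orientation': array([ 0.05220057, -0.70117073,  0.70926524, -0.05076937])}
{'clock': 0.1, 'joint_pos': array([-1.42257647e+00,  3.13871332e-01,  4.50813473e-02,  1.30362909e+00,
       -7.93074831e-08,  1.43119486e+00]), 'qvel': array([ 5.55072189e-05, -2.40437839e-03,  1.03184776e-04,  1.00065124e-04,
        4.10428789e-04,  1.00474034e-03]), 'tau': array([ 2.89740696e-03, -4.81724918e+01,  2.99244815e+01,  1.26495064e-02,
       -1.70469657e-04,  9.98799464e-06]), 'tcp_pos': array([ 0.16313742, -0.55085303,  0.21522419]), 'orientation': array([-8.11366099e-04,  9.89662394e-01,  1.43414393e-01, -3.53601156e-06]), 'wrist_force': array([0.26208104, 1.03957375, 0.41600024]), 'ft_torque': array([-0.02663742,  0.04893476, -0.0508964 ]), 'grip_force': 0.0, 'finger_gap': 0.08509615550308601}
```

View pics/top0.png

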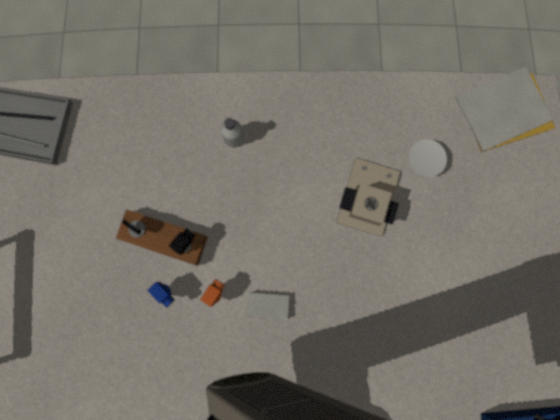

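View pics/side0.png

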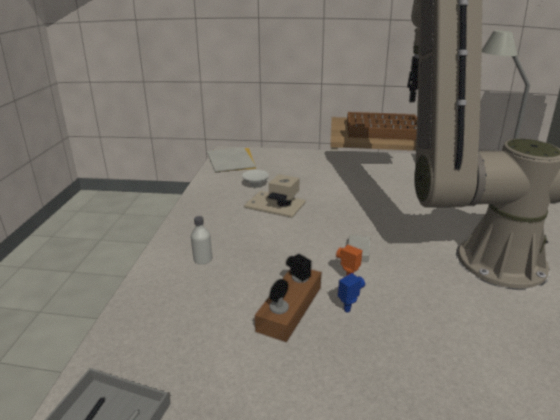

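The top view shows the block at about (163,237), with the eye in its near-right well at (183,242) and the disc target at (133,229). The stand is at (371,203) with its toe pointing up the image, and the cup is at (428,158). Next I'll zoom in on the eye and the stand.

```bash
cat > h.py <<'E'
import numpy as np,cv2
from scipy.spatial.transform import Rotation as R
from workcell import get_state, eyes, env
def cam(n):
    i=eyes.camera_info(n); f=210/np.tan(np.radians(i["fovy"])/2)
    K=np.array([[f,0,i["cx"]],[0,f,i["cy"]],[0,0,1]]); q=i["orientation"]
    return K,i["D"],np.array(i["xyz"]),R.from_quat([q[1],q[2],q[3],q[0]]).as_matrix()
def ray(n,px):
    K,D,t,M=cam(n); p=cv2.undistortPoints(np.float64(px).reshape(-1,1,2),K,D)[:,0]
    return t,(M@np.c_[p,np.ones(len(p))].T).T
def plane(n,px,z):
    t,d=ray(n,px); return t+d*((z-t[2])/d[:,2])[:,None]
def proj(n,P):
    K,D,t,M=cam(n); return cv2.projectPoints(np.float64(P).reshape(-1,1,3),cv2.Rodrigues(M.T)[0],-M.T@t,K,D)[0][:,0]
def crop(n,im,c,w,h,s):
    x,y=int(c[0]-w/2),int(c[1]-h/2); return cv2.resize(im[y:y+h,x:x+w,::-1],None,fx=s,fy=s,interpolation=cv2.INTER_CUBIC),(x,y)
E
python3 - <<'E'
from h import *
t=cv2.imread("pics/top0.png")[...,::-1]; s=cv2.imread("pics/side0.png")[...,::-1]
g=lambda im:np.uint8(255*(im/255.)**.6)
a=[crop("t",g(t),(163,237),110,80,3.6)[0],crop("t",g(t),(371,197),110,80,3.6)[0],crop("s",g(s),(295,290),110,80,3.6)[0],crop("s",g(s),(277,192),110,80,3.6)[0]]
cv2.imwrite("pics/c1.png",np.vstack([np.hstack(a[:2]),np.hstack(a[2:])]))
# block mask
hsv=cv2.cvtColor(t,cv2.COLOR_RGB2HSV)
m=cv2.inRange(hsv,(3,90,40),(15,255,200)); n,l,st,c=cv2.connectedComponentsWithStats(m)
for i in range(1,n):
    if st[i,4]>60: print(st[i],c[i],hsv[l==i].mean(0), cv2.boxPoints(cv2.minAreaRect(np.argwhere(l==i)[:,::-1].astype(np.float32))).tolist())
E
```

```text
[ 117  210   90   54 1926] [160.44911734 237.25389408] [ 13.07788162 143.12097612  83.97455867] [[116.0, 238.0], [125.79998779296875, 208.60000610351562], [207.0999755859375, 235.70001220703125], [197.29998779296875, 265.1000061035156]]
[200 280  25  27 381] [212.49343832 293.11811024] [ 10.29396325 174.84776903 125.6351706 ] [[199.07688903808594, 299.3846130371094], [213.53843688964844, 277.6922912597656], [227.15382385253906, 286.7691955566406], [212.69227600097656, 308.4615173339844]]
```

View pics/c1.png

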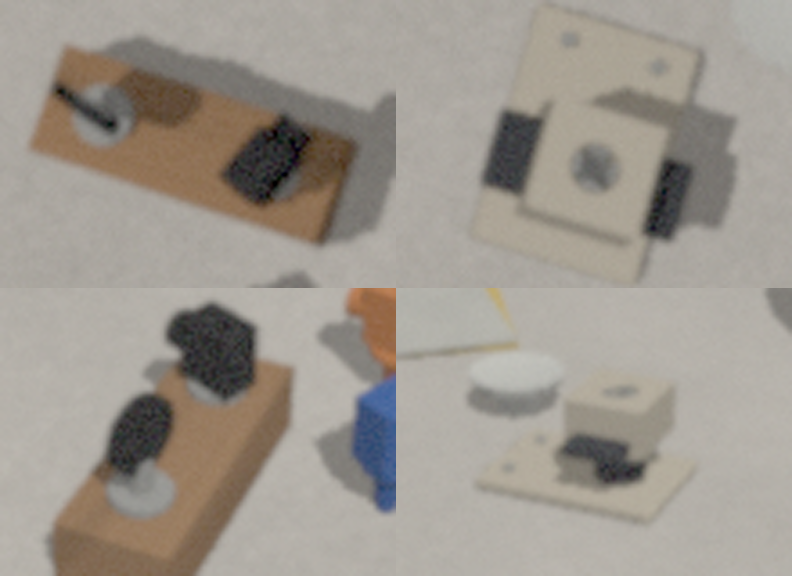

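The crops show the eye's lens pointing up and to the right in the top view (+x, −y), with the head around crop (270,160). The bore sits at crop (595,167), which is pixel (371.3,203.4). The disc's flat face is well clear. Now the numbers.

Run:
```python
from h import *
t=cv2.imread("pics/top0.png")[...,::-1]; s=cv2.imread("pics/side0.png")[...,::-1]
def big(m,c,r):
    n,l,st,ce=cv2.connectedComponentsWithStats(m)
    c=[i for i in range(1,n) if st[i,4]>20 and np.hypot(*(ce[i]-c))<r]; i=max(c,key=lambda i:st[i,4]); return (l==i),ce[i],st[i]
v=t.max(2)
m,c,st=big(cv2.inRange(v,0,42),(183,242),15); print("eye dark",c,st)
pts=np.argwhere(m)[:,::-1].astype(float)
P=plane("top",pts,0.08)[:,:2]
(cx,cy),(w,h),a=cv2.minAreaRect((P*1000).astype(np.float32)); print("eye rect",cx,cy,w,h,a, cv2.boxPoints(((cx,cy),(w,h),a)).tolist())
ms,c2,st2=big(cv2.inRange(s.max(2),0,45),(300,266),12); print("side eye",c2,st2)
# triangulate centroids
A,d=ray("top",[c]);B,e=ray("side",[c2]);d=d[0];e=e[0]
u=np.linalg.lstsq(np.c_[d,-e],B-A,rcond=None)[0]; print("tri",A+d*u[0],B+e*u[1])
# block: corners at top z .045
K=np.array([[65,46],[353,143],[323,243],[30,150]])/3.6+[108,197]
b=plane("top",K,.045); print("block corners",b[:,:2].round(4).tolist(),b.mean(0)); 
# stand : bore + carriage top corners
bore=plane("top",[[371.3,203.4]],.09)[0]; print("bore",bore)
q=cv2.inRange(cv2.cvtColor(t,cv2.COLOR_RGB2GRAY),0,95)
k=np.zeros_like(q);k[190:217,358:385]=1;m3,c3,st3=big(q*k,(371,203),8);print("bore mask",c3,st3,plane("top",[c3],.09))
F=np.array([[540-396,3],[703-396,50],[640-396,282],[470-396,235]])/3.6+[316,157]
f=plane("top",F,.012);print("foot",f[:,:2].round(4).tolist()); 
d1=(f[0]+f[1]-f[2]-f[3])[:2];d2=(f[0]+f[3]-f[1]-f[2])[:2]; print("toe ang",np.degrees(np.arctan2(d1[1],d1[0])),np.degrees(np.arctan2(d2[1],d2[0]))-90,np.linalg.norm(d1)/2,np.linalg.norm(d2)/2, f.mean(0))
u=d1/np.linalg.norm(d1);print("axis from foot",f.mean(0)[:2]-u*.03)
sb=((624-396)/3.6+277-55,(390-288)/3.6+192-40);B,e=ray("side",[sb]);print("bore side plane",sb,plane("side",[sb],.09))
for n,i in(("bottle",(232,125)),("cup",(428,158)),("pad",(268,305)),("target",(131,228))): print(n,plane("top",[i],.04)[0])
```

```text
eye dark [182.73315364 241.13746631] [170 229  26  25 371]
eye rect 506.4660949707031 167.53562927246094 33.74028396606445 55.82106399536133 44.90137481689453 [[474.81488037109375, 175.3968505859375], [514.2183227539062, 135.85751342773438], [538.1173095703125, 159.67440795898438], [498.7138671875, 199.2137451171875]]
side eye [299.21759259 266.80324074] [287 255  24  26 432]
tri [0.50662084 0.17070301 0.06848639] [0.50500059 0.17069899 0.06834912]
block corners [[0.5798, 0.3047], [0.5179, 0.1234], [0.4571, 0.1414], [0.5151, 0.3251]] [0.51747711 0.22364625 0.045     ]
bore [ 0.58082932 -0.23452549  0.09      ]
bore mask [370.85294118 203.19852941] [365 197  13  13 136] [[ 0.58127488 -0.23357876  0.09      ]]
foot [[0.7001, -0.2177], [0.6684, -0.3226], [0.5192, -0.275], [0.5505, -0.168]]
toe ang -18.029346819156874 -16.548614401849733 0.1571197190147888 0.11050954565321947 [ 0.60953585 -0.24581644  0.012     ]
axis from foot [ 0.58100891 -0.23653132]
bore side plane (285.3333333333333, 180.33333333333334) [[ 0.57669619 -0.23049258  0.09      ]]
bottle [0.77345135 0.06724445 0.04      ]
cup [ 0.69202832 -0.37951373  0.04      ]
pad [ 0.36809929 -0.01132697  0.04      ]
target [0.53925945 0.29358506 0.04      ]
```

```bash
for i in 1 2 3 4; do python3 -m inch '[0,0,0,-0.1034,0,0,0,-0.1034,0,0,0,-0.1034,0,0,0,-0.1034,0,0,0,-0.1034]' | tail -1; done; python3 -m inch '[1.36,3.75,0,0,1.36,3.75,0,0,1.36,3.75,0,0,1.36,3.75,0,0,1.36,3.75,0,0]'
```

```text
grip_force: 0.0
grip_force: 0.0
grip_force: 0.0
grip_force: 0.0
clock: 2.18
tcp_pos: [0.248, -0.3688, 0.2155]
orientation: [-0.0, 0.383, 0.924, 0.0]
wrist_force: [0.7, 0.2, 0.2]
finger_gap: 0.0853
grip_force: 0.0
```

```bash
python3 -m inch '[1.36,3.75,0,0,1.36,3.75,0,0,1.36,3.75,0,0,1.36,3.75,0,0,1.36,3.75,0,0]' >/dev/null;  python3 -m inch '[1.36,3.75,0,0,1.36,3.75,0,0,1.36,3.75,0,0,1.36,3.75,0,0,1.36,3.75,0,0]' >/dev/null; python3 -m inch '[1.36,3.75,0,0,1.36,3.75,0,0,1.36,3.75,0,0,1.36,3.75,0,0,1.36,3.75,0,0]' | sed -n 1,3p;  python3 -m inch '[0,0,0,0,0,0,0,0,0,0,0,0,0,0,0,0,0,0,0,0]' -0.3 | sed -n 1,5p
python3 - <<'E'
from h import *
p=get_state()["tcp_pos"];print(p)
t=eyes.read_camera("top");s=eyes.read_camera("side")
g=lambda im:np.uint8(255*(im/255.)**.6)
cv2.imwrite("pics/c2.png",np.hstack([crop("t",g(t),(175,225),100,130,4)[0],crop("s",g(s),(300,255),100,130,4)[0]]))
E
```

```text
clock: 3.43
tcp_pos: [0.5016, 0.1733, 0.2156]
orientation: [-0.0, 0.383, 0.924, -0.0]
clock: 3.85
tcp_pos: [0.5011, 0.1699, 0.2161]
orientation: [-0.0, 0.384, 0.923, -0.0]
wrist_force: [0.8, 0.4, -0.5]
finger_gap: 0.03
[0.50105704 0.16993752 0.21609575]
```

View pics/c2.png

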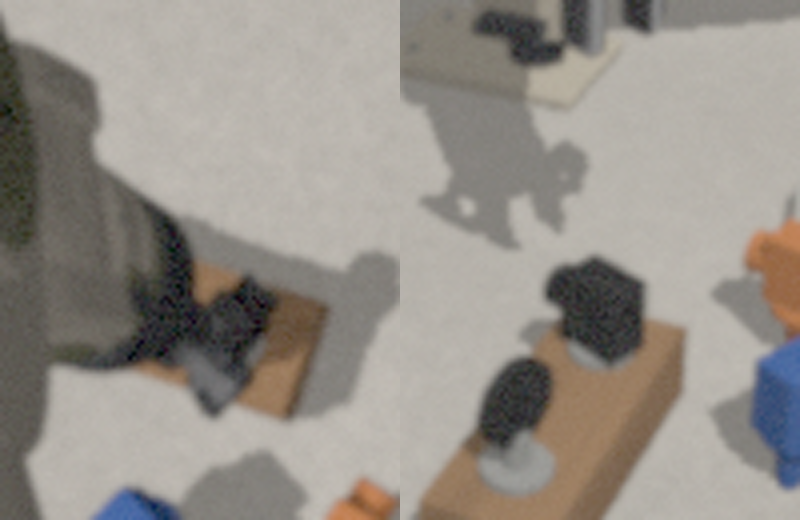

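The crops show the hand above the eye. The black head is at left-crop (240,320) with the lens still up-right, in line with tool −x, and the fingers straddle it. I'll open to about 60 mm, descend and close.

```bash
python3 -m inch '[0.13,0.13,0,0,0,0,0,0,0,0,0,0,0,0,0,0,0,0,0,0]' 0.4 | sed -n 1,5p; python3 -m inch '[0,0,1.46,0,0,0,1.46,0,0,0,1.46,0,0,0,1.46,0,0,0,1.46,0]' | grep -v orient;python3 -m inch '[0,0,1.46,0,0,0,1.46,0,0,0,1.46,0,0,0,1.46,0,0,0,1.46,0]'; python3 -m inch '[0,0,0,0,0,0,0,0,0,0,0,0,0,0,0,0,0,0,0,0]'
```

```text
clock: 4.37
tcp_pos: [0.5015, 0.1729, 0.216]
orientation: [0.0, 0.383, 0.924, -0.0]
wrist_force: [0.2, -0.4, 0.4]
finger_gap: 0.0595
clock: 4.78
tcp_pos: [0.5015, 0.173, 0.1423]
wrist_force: [0.6, 0.1, 0.5]
finger_gap: 0.0594
grip_force: 0.0
clock: 5.2
tcp_pos: [0.5015, 0.173, 0.0693]
orientation: [0.0, 0.383, 0.924, -0.0]
wrist_force: [-0.1, 0.6, 1.0]
finger_gap: 0.0596
grip_force: 0.0
clock: 5.62
tcp_pos: [0.5023, 0.1731, 0.071]
orientation: [0.001, 0.383, 0.924, 0.0]
wrist_force: [0.3, 0.7, 0.1]
finger_gap: 0.0598
grip_force: 0.0
```

```bash
python3 -m inch '[0,0,0,0,0,0,0,0,0,0,0,0,0,0,0,0,0,0,0,0]' -1 45; python3 -m inch '[0,0,0,0,0,0,0,0,0,0,0,0,0,0,0,0,0,0,0,0]'; python3 -m inch '[0,0,-1.5,0,0,0,-1.5,0,0,0,-1.5,0,0,0,-1.5,0,0,0,-1.5,0]'
```

```text
clock: 6.03
tcp_pos: [0.5021, 0.1731, 0.0707]
orientation: [0.001, 0.383, 0.924, 0.0]
wrist_force: [-0.5, -0.4, 5.4]
finger_gap: 0.0265
grip_force: 44.4
clock: 6.45
tcp_pos: [0.5021, 0.1731, 0.0707]
orientation: [0.001, 0.383, 0.924, 0.0]
wrist_force: [-0.1, 0.3, 5.5]
finger_gap: 0.0266
grip_force: 44.4
clock: 6.87
tcp_pos: [0.5006, 0.1728, 0.1447]
orientation: [-0.001, 0.383, 0.924, -0.001]
wrist_force: [0.4, 0.4, -1.8]
finger_gap: 0.0269
grip_force: 44.5
```

```bash
python3 -m inch '[0,0,-1.4,0,0,0,-1.4,0,0,0,-1.4,0,0,0,-1.4,0,0,0,-1.4,0]' >/dev/null; python3 -m inch '[0,0,0,-0.0967,0,0,0,-0.0967,0,0,0,-0.0967,0,0,0,-0.0967,0,0,0,-0.0967]' | sed -n 1,3p; for i in 1 2 3; do python3 -m inch '[-1.317,-2.435,0,0,-1.317,-2.435,0,0,-1.317,-2.435,0,0,-1.317,-2.435,0,0,-1.317,-2.435,0,0]' >/dev/null; done;  python3 -m inch '[0,0,0,0,0,0,0,0,0,0,0,0,0,0,0,0,0,0,0,0]'
python3 - <<'E'
from h import *
p=get_state()["tcp_pos"];print(p)
t=eyes.read_camera("top");s=eyes.read_camera("side")
cv2.imwrite("pics/top3.png",t[...,::-1]);cv2.imwrite("pics/side3.png",s[...,::-1])
g=lambda im:np.uint8(255*(im/255.)**.6)
cv2.imwrite("pics/c3.png",np.hstack([crop("t",g(t),(375,195),100,130,4)[0],crop("s",g(s),(280,165),100,130,4)[0]]))
E
```

```text
clock: 7.7
tcp_pos: [0.5008, 0.1728, 0.214]
orientation: [-0.001, 0.148, 0.989, -0.0]
clock: 9.37
tcp_pos: [0.5811, -0.2333, 0.215]
orientation: [-0.0, 0.15, 0.989, 0.0]
wrist_force: [-0.2, -0.4, -1.4]
finger_gap: 0.0263
grip_force: 44.7
[ 0.58111141 -0.23329118  0.21496058]
```

View pics/c3.png

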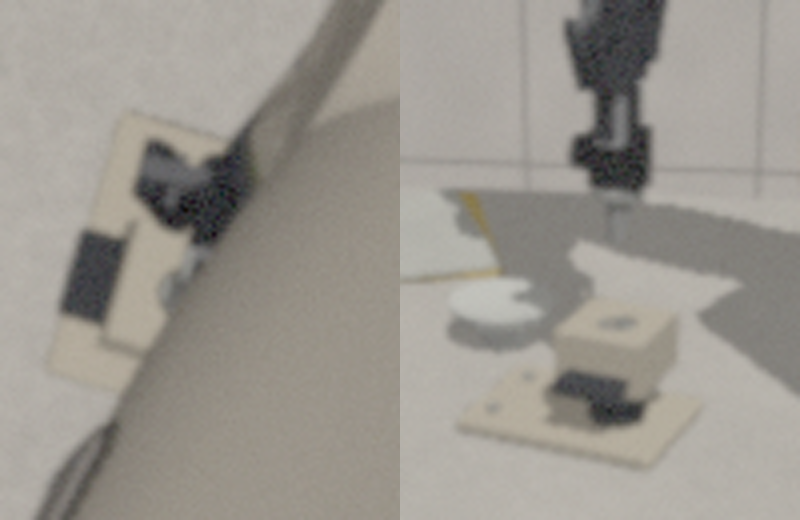

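The right crop shows the shank hanging straight over the bore. The shank is at crop (619,222), which is pixel (284.8,155), and the bore at crop (619,322), which is pixel (284.8,180.5). I'll compare the projections numerically.

Run:
```python
from h import *
s=cv2.imread("pics/side3.png")[...,::-1]
G=cv2.cvtColor(s,cv2.COLOR_RGB2GRAY)
for r in range(144,164): print(r,G[r,274:298].tolist())
for r in range(175,187): print(r,G[r,272:300].tolist())
x,y=.5811,-.2333
for z in (.1893,.17,.1553): print(z,proj("side",[[x,y,z]]))
for b in ([.581,-.2345,.09],[.5813,-.2336,.09],[.581,-.2365,.09]): print(b,proj("side",[b]))
```

```text
144 [130, 123, 100, 60, 26, 21, 15, 15, 11, 18, 16, 22, 19, 19, 21, 12, 25, 35, 70, 105, 128, 130, 128, 131]
145 [129, 123, 101, 60, 32, 14, 23, 20, 26, 17, 22, 19, 19, 23, 29, 18, 22, 50, 78, 108, 126, 130, 130, 133]
146 [127, 124, 110, 75, 51, 37, 32, 33, 29, 35, 30, 31, 24, 28, 16, 25, 43, 71, 96, 118, 128, 129, 129, 130]
147 [120, 119, 109, 92, 72, 64, 63, 58, 62, 63, 60, 53, 46, 41, 30, 41, 66, 99, 120, 131, 132, 131, 130, 132]
148 [96, 98, 94, 85, 75, 75, 78, 86, 90, 95, 87, 80, 70, 66, 58, 60, 82, 112, 131, 136, 135, 133, 133, 133]
149 [86, 85, 81, 83, 78, 76, 79, 83, 86, 89, 87, 84, 82, 82, 76, 72, 95, 118, 134, 139, 138, 139, 136, 136]
150 [81, 81, 82, 81, 81, 77, 76, 76, 71, 75, 77, 77, 75, 79, 80, 80, 87, 109, 122, 128, 128, 127, 128, 127]
151 [80, 79, 77, 81, 80, 82, 77, 68, 59, 60, 61, 61, 63, 68, 78, 78, 84, 88, 94, 100, 94, 97, 98, 94]
152 [78, 82, 81, 82, 81, 80, 79, 69, 60, 57, 66, 62, 65, 69, 76, 83, 80, 79, 82, 85, 81, 81, 81, 82]
153 [82, 80, 81, 82, 80, 81, 77, 69, 62, 72, 78, 75, 75, 77, 79, 81, 83, 81, 83, 81, 83, 81, 80, 83]
154 [81, 81, 81, 82, 80, 82, 80, 73
[... 2299 characters left out ...]
4 [106, 109, 112, 118, 119, 120, 125, 126, 127, 130, 133, 132, 133, 135, 134, 133, 133, 135, 134, 132, 123, 113, 107, 104, 102, 101, 106, 121]
185 [100, 103, 105, 104, 105, 107, 112, 110, 116, 118, 122, 125, 127, 128, 130, 132, 132, 132, 130, 123, 114, 106, 104, 101, 103, 101, 105, 120]
186 [99, 103, 102, 102, 101, 102, 101, 105, 104, 107, 106, 109, 113, 117, 118, 123, 124, 123, 120, 115, 103, 102, 103, 102, 101, 102, 105, 124]
0.1893 [[283.95065449 148.1704876 ]]
0.17 [[283.95106542 154.50626185]]
0.1553 [[283.95122607 159.27535671]]
[0.581, -0.2345, 0.09] [[284.02653948 179.71447296]]
[0.5813, -0.2336, 0.09] [[283.8939275  179.83478509]]
[0.581, -0.2365, 0.09] [[284.09719243 179.43799819]]
```

```bash
python3 -m inch '[0,-0.07,1.35,0,0,0,1.35,0,0,0,1.35,0,0,0,1.35,0,0,0,1.35,0]' | grep -v clock; python3 -m inch '[0,0,0.1,0,0,0,0.1,0,0,0,0.1,0,0,0,0.1,0,0,0,0,0]' | grep -v clock; python3 -m inch '[0,0,0.1,0,0,0,0.1,0,0,0,0.1,0,0,0,0.1,0,0,0,0,0]' | grep -v clock
```

```text
tcp_pos: [0.5812, -0.2345, 0.1472]
orientation: [0.0, 0.15, 0.989, -0.0]
wrist_force: [-0.7, -0.8, -1.6]
finger_gap: 0.0268
grip_force: 44.7
tcp_pos: [0.5815, -0.2353, 0.1443]
orientation: [0.001, 0.15, 0.989, -0.0]
wrist_force: [-0.5, 0.2, -1.6]
finger_gap: 0.0266
grip_force: 44.7
tcp_pos: [0.581, -0.2352, 0.1392]
orientation: [-0.0, 0.151, 0.989, 0.0]
wrist_force: [0.1, -0.0, -1.6]
finger_gap: 0.0268
grip_force: 44.7
```

```bash
for i in 1 2 3; do python3 -m inch '[0,0,0.1,0,0,0,0.1,0,0,0,0.1,0,0,0,0.1,0,0,0,0,0]' | egrep 'tcp|wrist'; done
```

```text
tcp_pos: [0.5812, -0.2352, 0.1353]
wrist_force: [-0.1, -1.6, -1.4]
tcp_pos: [0.5813, -0.2353, 0.1314]
wrist_force: [1.2, -0.6, -1.5]
tcp_pos: [0.5814, -0.2354, 0.1275]
wrist_force: [2.1, -0.6, -1.5]
```

```bash
python3 -m inch '[-0.06,0,0,0,0,0,0,0,0,0,0,0,0,0,0,0,0,0,0,0]' | egrep 'tcp|wrist'; python3 -m inch '[0,0,0.1,0,0,0,0.1,0,0,0,0.1,0,0,0,0,0,0,0,0,0]' | egrep 'tcp|wrist'
```

```text
tcp_pos: [0.5816, -0.2354, 0.1274]
wrist_force: [0.2, -0.6, -0.8]
tcp_pos: [0.5818, -0.2355, 0.1245]
wrist_force: [1.7, -1.7, -1.5]
```

```bash
python3 -m inch '[-0.06,-0.03,0,0,0,0,0,0,0,0,0.1,0,0,0,0,0,0,0,0,0]' | egrep 'tcp|wrist'; python3 -m inch '[0,0,0.1,0,0,0,0,0,0,0,0,0,0,0,0,0,0,0,0,0]' | egrep 'tcp|wrist'; python3 -m inch '[0,0,0.1,0,0,0,0,0,0,0,0,0,0,0,0,0,0,0,0,0]' | egrep 'tcp|wrist'
```

```text
tcp_pos: [0.5821, -0.2358, 0.1235]
wrist_force: [1.1, -1.0, 0.5]
tcp_pos: [0.5823, -0.2359, 0.1227]
wrist_force: [1.2, 0.0, 0.5]
tcp_pos: [0.5823, -0.2359, 0.1217]
wrist_force: [1.2, -0.6, 1.8]
```

```bash
python3 -m inch '[-0.03,0,0.1,0,0,0,0,0,0,0,0,0,0,0,0,0,0,0,0,0]' | egrep 'tcp|wrist'; python3 -m inch '[0,0,0,0,0,0,0,0,0,0,0,0,0,0,0,0,0,0,0,0]' 0.2 ;python3 -m inch '[0,0,-2,0,0,0,-2,0,0,0,-2,0,0,0,-2,0,0,0,-2,0]' -  | egrep 'clock|tcp|wrist'
python3 - <<'E'
from h import *
s=eyes.read_camera("side");t=eyes.read_camera("top")
cv2.imwrite("pics/side4.png",s[...,::-1])
g=lambda im:np.uint8(255*(im/255.)**.6)
cv2.imwrite("pics/c4.png",np.hstack([crop("t",g(t),(375,195),100,130,4)[0],crop("s",g(s),(280,165),100,130,4)[0]]))
E
```

```text
tcp_pos: [0.5825, -0.2359, 0.1206]
wrist_force: [0.5, -0.5, 3.4]
clock: 14.88
tcp_pos: [0.5822, -0.2358, 0.1201]
orientation: [-0.0, 0.151, 0.989, 0.0]
wrist_force: [-0.3, -1.0, -0.6]
finger_gap: 0.0514
grip_force: 0.0
clock: 15.3
tcp_pos: [0.5823, -0.2358, 0.2213]
wrist_force: [0.2, 0.0, 0.3]
```

View pics/c4.png

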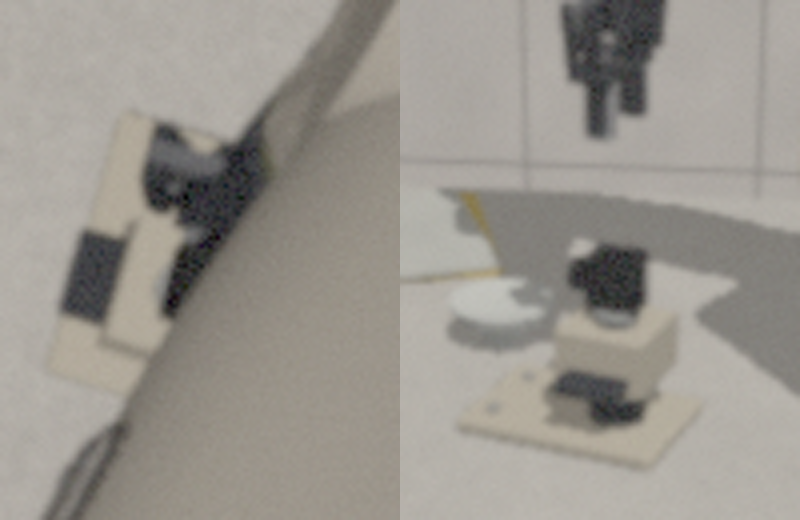

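The side crop shows the eye standing upright in the socket, released and slightly proud, with its head at crop (615,280) and the lens to the left along the toe. Next I'll close the fingers and press.

```bash
python3 -m inch '[0,0,0,0,0,0,0,0,0,0,0,0,0,0,0,0,0,0,0,0]' -1 40 >/dev/null; python3 -m inch '[0,0,0,0,0,0,0,0,0,0,0,0,0,0,0,0,0,0,0,0]' ; python3 -m inch '[0,0,1.2,0,0,0,1.2,0,0,0,1.2,0,0,0,1.2,0,0,0,1.2,0]'| egrep 'tcp|wrist'; python3 -m inch '[0,0,0.1,0,0,0,0.1,0,0,0,0.1,0,0,0,0,0,0,0,0,0]' | egrep 'tcp|wrist'; python3 -m inch '[0,0,0.1,0,0,0,0.1,0,0,0,0,0,0,0,0,0,0,0,0,0]' | egrep 'tcp|wrist'
```

```text
clock: 16.23
tcp_pos: [0.5825, -0.2359, 0.2205]
orientation: [0.0, 0.151, 0.989, -0.0]
wrist_force: [-0.5, -0.6, 0.6]
finger_gap: -0.0002
grip_force: 0.0
tcp_pos: [0.5825, -0.2359, 0.1601]
wrist_force: [0.9, 0.2, -0.3]
tcp_pos: [0.5829, -0.2362, 0.1584]
wrist_force: [-0.4, -0.2, -0.6]
tcp_pos: [0.5825, -0.2359, 0.1555]
wrist_force: [0.7, -0.6, -0.7]
```

```bash
for i in 1 2 3 4; do python3 -m inch '[0,0,0.1,0,0,0,0,0,0,0,0,0,0,0,0,0,0,0,0,0]' | egrep 'tcp|wrist'; done
```

```text
tcp_pos: [0.5825, -0.236, 0.1545]
wrist_force: [-0.4, -0.1, 0.0]
tcp_pos: [0.5825, -0.2359, 0.1535]
wrist_force: [0.4, -0.0, 0.4]
tcp_pos: [0.5825, -0.236, 0.1525]
wrist_force: [-0.4, 1.0, 0.2]
tcp_pos: [0.5825, -0.2359, 0.1515]
wrist_force: [-0.1, 0.3, 0.4]
```

```bash
for i in 1 2 3 4; do python3 -m inch '[0,0,0.05,0,0,0,0,0,0,0,0,0,0,0,0,0,0,0,0,0]' | egrep 'tcp|wrist'; done
```

```text
tcp_pos: [0.5825, -0.2359, 0.151]
wrist_force: [-0.6, -0.5, -0.4]
tcp_pos: [0.5825, -0.2359, 0.1505]
wrist_force: [-0.1, 0.5, -0.4]
tcp_pos: [0.5825, -0.2359, 0.15]
wrist_force: [-0.4, -0.3, 0.2]
tcp_pos: [0.5825, -0.236, 0.1495]
wrist_force: [-0.1, -0.0, 0.6]
```

Run:
```python
from h import *
s=eyes.read_camera("side")
cv2.imwrite("pics/side5.png",s[...,::-1])
g=lambda im:np.uint8(255*(im/255.)**.5)
old=cv2.imread("pics/side4.png")[...,::-1]
cv2.imwrite("pics/c5.png",np.hstack([crop("s",g(old),(284,168),50,70,8)[0],crop("s",g(s),(284,168),50,70,8)[0]]))
x,y=.5825,-.2359
for z in(.09,.095,.0985,.1385,.14,.145): print(z,proj("side",[[x,y,z]])[0])
for im in(old,s): print(cv2.cvtColor(im,cv2.COLOR_RGB2GRAY)[148:190,280:290:3].T.tolist())
```

```text
0.09 [283.57304364 179.4992198 ]
0.095 [283.57250545 177.95686188]
0.0985 [283.57212031 176.87399513]
0.1385 [283.56721111 164.3084953 ]
0.14 [283.56700828 163.83043796]
0.145 [283.56632212 162.23330582]
[[110, 90, 82, 81, 82, 80, 82, 84, 84, 80, 82, 76, 64, 47, 31, 25, 23, 17, 22, 20, 17, 22, 23, 16, 10, 13, 17, 24, 31, 63, 84, 84, 78, 87, 114, 129, 127, 116, 104, 104, 101, 103], [123, 93, 85, 84, 79, 83, 81, 82, 81, 82, 83, 83, 70, 48, 28, 26, 24, 11, 20, 18, 23, 19, 14, 25, 18, 23, 19, 20, 25, 41, 72, 92, 83, 70, 98, 127, 135, 128, 111, 102, 103, 105], [125, 104, 83, 83, 81, 82, 83, 81, 81, 83, 83, 79, 78, 59, 38, 11, 21, 19, 22, 18, 21, 11, 24, 19, 15, 22, 17, 17, 16, 37, 64, 85, 84, 82, 105, 126, 134, 130, 118, 107, 100, 100], [135, 128, 99, 85, 80, 81, 83, 81, 82, 82, 84, 81, 80, 66, 38, 28, 26, 21, 25, 19, 15, 21, 17, 20, 24, 12, 18, 20, 37, 53, 71, 92, 104, 119, 129, 133, 133, 133, 125, 110, 101, 104]]
[[66, 69, 62, 52, 51, 52, 51, 59, 74, 81, 83, 78, 64, 34, 25, 21, 25, 22, 24, 18, 15, 24, 26, 12, 23, 18, 15, 23, 33, 59, 85, 83, 77, 85, 115, 130, 130, 116, 104, 101, 100, 103], [19, 22, 22, 31, 26, 30, 29, 45, 64, 80, 80, 81, 67, 45, 28, 18, 23, 18, 12, 24, 21, 22, 16, 22, 20, 16, 20, 18, 29, 42, 73, 90, 81, 73, 101, 128, 135, 122, 109, 104, 102, 100], [74, 72, 79, 77, 81, 83, 82, 83, 83, 81, 83, 81, 75, 61, 36, 21, 16, 20, 21, 22, 17, 20, 16, 27, 12, 17, 22, 15, 17, 38, 63, 88, 82, 84, 107, 127, 134, 130, 118, 107, 101, 103], [125, 131, 131, 127, 112, 89, 80, 78, 80, 84, 83, 80, 78, 67, 43, 26, 22, 14, 23, 23, 18, 21, 17, 20, 25, 15, 15, 29, 37, 54, 71, 91, 107, 116, 128, 136, 137, 135, 126, 110, 104, 103]]
```

View pics/c5.png

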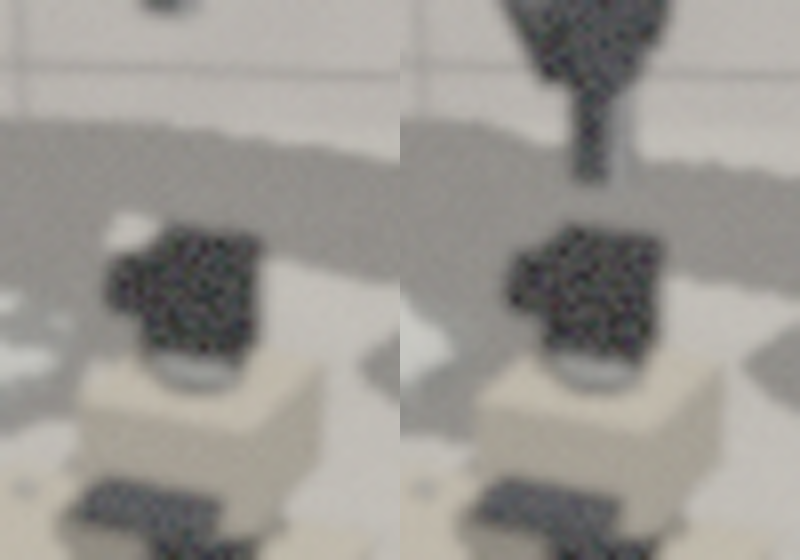

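The right crop shows the closed finger ending at about crop (590,180), row 156, and the head top at row 161–163. So there is still clear air and the tips are higher than nominal. The shoulder is proud by roughly 5 mm, as intended. I'll keep descending by feel.

```bash
for i in 1 2 3 4 5 6; do python3 -m inch '[0,0,0.05,0,0,0,0.05,0,0,0,0,0,0,0,0,0,0,0,0,0]' | egrep 'tcp|wrist'|tr '\n' ' '; done
```

```text
tcp_pos: [0.5825, -0.2359, 0.1485] wrist_force: [-0.3, -0.4, 0.3] tcp_pos: [0.5825, -0.2359, 0.1475] wrist_force: [-1.1, -0.5, -0.3] tcp_pos: [0.5825, -0.236, 0.1465] wrist_force: [0.2, -0.2, 0.0] tcp_pos: [0.5825, -0.2359, 0.1455] wrist_force: [-0.6, -0.0, 0.0] tcp_pos: [0.5825, -0.236, 0.1445] wrist_force: [0.7, -0.8, -0.3] tcp_pos: [0.5825, -0.2359, 0.1435] wrist_force: [0.1, 0.2, 0.7]
```

```bash
python3 - <<'E'
from h import *
s=eyes.read_camera("side"); G=cv2.cvtColor(s,cv2.COLOR_RGB2GRAY)
print(G[148:168,279:292].tolist(),get_state()["finger_gap"])
E
for i in 1 2 3 4; do python3 -m inch '[0,0,0.05,0,0,0,0.05,0,0,0,0,0,0,0,0,0,0,0,0,0]' | egrep 'tcp|wrist'|tr '\n' ' '; done
```

```text
[[108, 62, 30, 16, 22, 27, 41, 64, 82, 105, 126, 135, 135], [109, 68, 32, 17, 27, 30, 49, 69, 85, 106, 132, 138, 140], [109, 68, 32, 23, 23, 35, 58, 73, 85, 107, 129, 141, 143], [99, 60, 34, 24, 25, 30, 58, 76, 82, 104, 128, 139, 140], [79, 52, 31, 22, 25, 34, 61, 75, 83, 99, 121, 129, 128], [68, 43, 24, 28, 32, 37, 62, 78, 80, 82, 92, 96, 97], [68, 52, 28, 28, 27, 41, 67, 81, 77, 75, 82, 81, 83], [70, 49, 32, 27, 34, 41, 68, 83, 79, 74, 81, 80, 83], [72, 55, 36, 29, 30, 41, 65, 83, 76, 73, 79, 80, 80], [74, 62, 47, 46, 44, 49, 70, 81, 79, 76, 78, 82, 83], [78, 74, 68, 62, 63, 64, 76, 78, 78, 80, 81, 81, 82], [79, 76, 74, 74, 74, 76, 78, 80, 81, 78, 78, 80, 83], [67, 61, 64, 69, 70, 70, 73, 76, 77, 77, 80, 82, 82], [48, 38, 39, 41, 47, 52, 59, 61, 62, 65, 67, 74, 75], [31, 23, 23, 24, 26, 32, 37, 32, 34, 40, 44, 49, 59], [19, 26, 28, 26, 15, 28, 19, 24, 21, 22, 31, 28, 46], [23, 22, 26, 18, 26, 20, 21, 19, 21, 23, 14, 30, 39], [24, 16, 16, 21, 20, 19, 15, 21, 24, 22, 16, 30, 43], [16, 23, 22, 22, 11, 13, 19, 20, 22, 24, 22, 25, 49], [15, 12, 19, 22, 22, 11, 28, 18, 22, 24, 28, 31, 61]] -2.4521829731883194e-05
tcp_pos: [0.5825, -0.2359, 0.1425] wrist_force: [0.3, -0.6, 0.1] tcp_pos: [0.5825, -0.236, 0.1415] wrist_force: [-0.4, 0.0, 0.5] tcp_pos: [0.5825, -0.2359, 0.1405] wrist_force: [-0.1, -0.1, -0.5] tcp_pos: [0.5825, -0.2359, 0.1395] wrist_force: [0.4, 0.2, 0.4]
```

```bash
for i in 1 2 3 4 5 6 7; do python3 -m inch '[0,0,0.05,0,0,0,0.05,0,0,0,0,0,0,0,0,0,0,0,0,0]' | egrep 'tcp|wrist'|tr '\n' ' '; done
```

```text
tcp_pos: [0.5825, -0.2359, 0.1385] wrist_force: [0.2, -0.0, -0.4] tcp_pos: [0.5825, -0.2359, 0.1375] wrist_force: [-0.3, -0.4, 0.3] tcp_pos: [0.5825, -0.2359, 0.1365] wrist_force: [0.1, 0.2, 0.1] tcp_pos: [0.5825, -0.2359, 0.1355] wrist_force: [0.2, -0.6, 0.2] tcp_pos: [0.5825, -0.2359, 0.1345] wrist_force: [0.7, -1.0, 1.3] tcp_pos: [0.5825, -0.2359, 0.1335] wrist_force: [0.7, -0.7, -0.9] tcp_pos: [0.5825, -0.236, 0.1325] wrist_force: [0.0, -0.6, 0.6]
```

```bash
for i in 1 2 3 4 5 6; do python3 -m inch '[0,0,0.05,0,0,0,0.05,0,0,0,0,0,0,0,0,0,0,0,0,0]' | egrep 'clock|tcp|wrist'|tr '\n' ' '; done
```

```text
clock: 28.42 tcp_pos: [0.5825, -0.2359, 0.1315] wrist_force: [-0.6, -0.0, 0.5] clock: 28.83 tcp_pos: [0.5826, -0.236, 0.1307] wrist_force: [-0.4, 0.1, 1.5] clock: 29.25 tcp_pos: [0.5826, -0.236, 0.1297] wrist_force: [-0.6, 0.4, 3.1] clock: 29.67 tcp_pos: [0.5826, -0.236, 0.1287] wrist_force: [-0.9, 0.6, 4.1] clock: 30.08 tcp_pos: [0.5826, -0.236, 0.1277] wrist_force: [0.4, -0.1, 6.0] clock: 30.5 tcp_pos: [0.5827, -0.2361, 0.127] wrist_force: [-1.3, -0.2, 5.3]
```

```bash
for i in 1 2 3 4; do python3 -m inch '[0,0,0.05,0,0,0,0.05,0,0,0,0,0,0,0,0,0,0,0,0,0]' | egrep 'tcp|wrist'|tr '\n' ' '; done
```

```text
tcp_pos: [0.5828, -0.2361, 0.1262] wrist_force: [-0.5, -0.3, 7.6] tcp_pos: [0.5829, -0.2362, 0.1255] wrist_force: [-0.5, 0.3, 8.2] tcp_pos: [0.583, -0.2363, 0.1247] wrist_force: [-1.8, -0.3, 8.7] tcp_pos: [0.5831, -0.2363, 0.124] wrist_force: [-1.2, 0.3, 10.5]
```

```bash
for i in 1 2 3 4 ; do python3 -m inch '[0,0,0.05,0,0,0,0.05,0,0,0,0,0,0,0,0,0,0,0,0,0]' | egrep 'tcp|wrist'|tr '\n' ' '; done
```

```text
tcp_pos: [0.5831, -0.2364, 0.1232] wrist_force: [-2.4, 1.4, 11.5] tcp_pos: [0.5832, -0.2364, 0.1225] wrist_force: [-2.9, -0.3, 12.0] tcp_pos: [0.5833, -0.2365, 0.1218] wrist_force: [-1.8, 0.3, 13.7] tcp_pos: [0.5834, -0.2366, 0.121] wrist_force: [-1.8, 0.9, 15.2]
```

```bash
for i in 1 2 3 4 ; do python3 -m inch '[0,0,0.05,0,0,0,0.05,0,0,0,0,0,0,0,0,0,0,0,0,0]' | egrep 'tcp|wrist'|tr '\n' ' '; done
```

```text
tcp_pos: [0.5836, -0.2367, 0.1207] wrist_force: [-3.5, 0.8, 16.9] tcp_pos: [0.5839, -0.2369, 0.1206] wrist_force: [-5.0, 1.3, 21.1] tcp_pos: [0.5843, -0.2371, 0.1206] wrist_force: [-4.5, 1.5, 25.7] tcp_pos: [0.5846, -0.2373, 0.1205] wrist_force: [-4.9, 2.4, 30.0]
```

```bash
python3 -m inch '[0,0,-0.3,0,0,0,0,0,0,0,0,0,0,0,0,0,0,0,0,0]'
python3 - <<'E'
from h import *
s=eyes.read_camera("side");t=eyes.read_camera("top")
cv2.imwrite("pics/side6.png",s[...,::-1])
g=lambda im:np.uint8(255*(im/255.)**.5)
cv2.imwrite("pics/c6.png",np.hstack([crop("s",g(s),(284,160),100,140,4)[0],crop("t",g(t),(375,190),100,140,4)[0]]))
print(get_state())
E
```

```text
clock: 35.92
tcp_pos: [0.5837, -0.2367, 0.1207]
orientation: [0.002, 0.151, 0.989, -0.001]
wrist_force: [-2.1, 1.6, 17.1]
finger_gap: 0.0001
grip_force: 8.7
{'clock': 36.0167, 'joint_pos': array([-5.12499869e-01,  4.54936022e-01,  1.97130014e-02,  1.13058660e+00,
       -3.41258363e-04, -2.10157068e-01]), 'qvel': array([ 0.00109316, -0.00057476,  0.00089587,  0.00176742, -0.00060064,
        0.00015285]), 'tau': array([ 2.14492539e-01, -4.41971326e+01,  2.35084087e+01, -1.27216335e+00,
        2.19616746e-01,  1.34626959e-02]), 'tcp_pos': array([ 0.58376451, -0.23678242,  0.12073498]), 'orientation': array([ 0.00227203,  0.15059623,  0.9885922 , -0.00104105]), 'wrist_force': array([-2.21775254,  0.39551575, 17.85510219]), 'ft_torque': array([0.1809091 , 0.62481873, 0.04421535]), 'grip_force': 8.692270615138113, 'finger_gap': -9.705904694171795e-05}
```

View pics/c6.png

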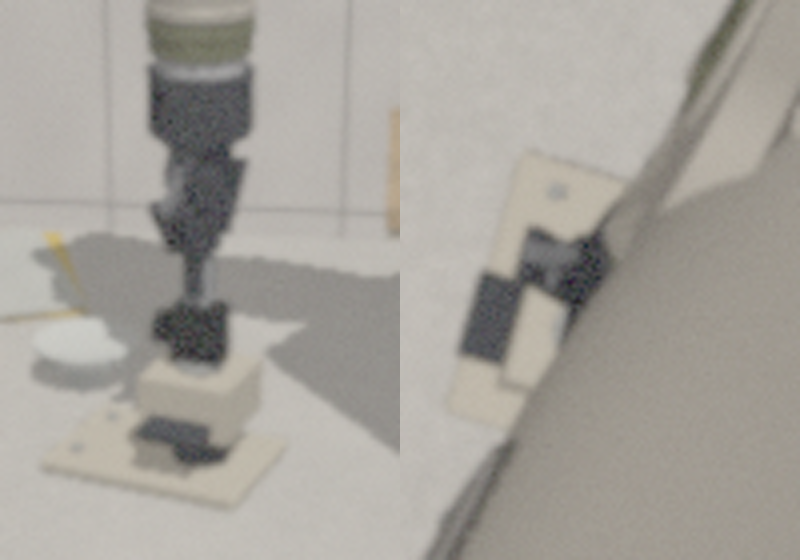

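The image shows the closed fingers on the head top at crop (200,300). The force rose from 17 to 30 N with almost no z motion, so I need to know how far the carriage and head have really sunk. I'll measure the image shift against the earlier frame.

Run:
```python
from h import *
L=lambda n:cv2.cvtColor(cv2.imread(f"pics/{n}.png"),cv2.COLOR_BGR2GRAY).astype(np.float32)
a,b,c=L("side4"),L("side5"),L("side6")
def sh(p,q,r0,r1,c0,c1):  # vertical shift by SSD subpixel
    T=p[r0:r1,c0:c1]; ds=np.arange(-1,5.01,.1); e=[]
    for d in ds:
        M=np.float32([[1,0,0],[0,1,-d]]); w=cv2.warpAffine(q,M,(560,420),flags=cv2.INTER_LINEAR)[r0:r1,c0:c1]; e.append(((w-T)**2).mean())
    return round(ds[int(np.argmin(e))],2),round(min(e),1),round(e[10],1)
for n,box in dict(front_top_edge=(180,192,272,288),backleft=(172,182,266,278),right=(176,186,292,300),head_bot=(170,182,279,289),head_top=(158,166,288,292),lens=(158,172,272,279),foot=(196,212,250,300)).items():
    print(n,"4->5",sh(a,b,*box),"4->6",sh(a,c,*box))
print((c[170:186,279:292]-0).astype(int).tolist())
```

```text
front_top_edge 4->5 (np.float64(-0.0), np.float32(4.1), np.float32(4.1)) 4->6 (np.float64(1.4), np.float32(31.5), np.float32(273.9))
backleft 4->5 (np.float64(0.4), np.float32(63.9), np.float32(79.9)) 4->6 (np.float64(2.7), np.float32(59.7), np.float32(673.9))
right 4->5 (np.float64(0.1), np.float32(2.9), np.float32(3.1)) 4->6 (np.float64(1.7), np.float32(7.3), np.float32(66.8))
head_bot 4->5 (np.float64(-0.1), np.float32(21.5), np.float32(22.1)) 4->6 (np.float64(2.6), np.float32(161.5), np.float32(876.4))
head_top 4->5 (np.float64(0.2), np.float32(22.4), np.float32(25.0)) 4->6 (np.float64(3.1), np.float32(37.3), np.float32(803.1))
lens 4->5 (np.float64(-1.0), np.float32(419.6), np.float32(535.9)) 4->6 (np.float64(2.0), np.float32(435.8), np.float32(680.3))
foot 4->5 (np.float64(-0.0), np.float32(6.1), np.float32(6.1)) 4->6 (np.float64(0.4), np.float32(33.3), np.float32(55.0))
[[17, 23, 24, 17, 16, 17, 14, 16, 23, 22, 21, 45, 90], [24, 18, 17, 21, 23, 22, 18, 14, 23, 22, 22, 47, 89], [13, 20, 16, 19, 24, 20, 26, 14, 12, 19, 20, 46, 86], [24, 22, 24, 14, 18, 15, 15, 24, 22, 17, 24, 43, 89], [18, 13, 14, 20, 15, 18, 25, 16, 19, 19, 23, 44, 85], [27, 21, 18, 21, 16, 19, 23, 23, 22, 20, 28, 44, 83], [25, 17, 18, 19, 13, 15, 23, 21, 21, 13, 19, 44, 89], [10, 19, 10, 11, 22, 25, 21, 17, 24, 21, 19, 47, 88], [20, 21, 13, 13, 15, 24, 20, 16, 14, 23, 26, 53, 96], [34, 28, 23, 26, 22, 13, 17, 10, 14, 23, 36, 66, 106], [61, 57, 52, 44, 37, 42, 35, 30, 30, 36, 56, 91, 119], [82, 83, 79, 74, 74, 75, 67, 59, 50, 57, 82, 110, 128], [97, 93, 96, 96, 97, 96, 93, 84, 79, 82, 102, 124, 135], [114, 110, 107, 105, 102, 99, 100, 104, 106, 108, 122, 131, 133], [131, 128, 125, 121, 113, 113, 115, 124, 128, 130, 132, 136, 134], [132, 133, 133, 129, 129, 128, 132, 134, 137, 136, 134, 136, 133]]
```

```bash
python3 -m inch '[0,0,-0.5,0,0,0,-1,0,0,0,-2,0,0,0,-2,0,0,0,0,0]'| egrep 'clock|tcp|wrist'
python3 - <<'E'
from h import *
s=eyes.read_camera("side"); cv2.imwrite("pics/side7.png",s[...,::-1])
L=lambda n:cv2.cvtColor(cv2.imread(f"pics/{n}.png"),cv2.COLOR_BGR2GRAY).astype(np.float32)
a,c=L("side4"),L("side7")
def sh(p,q,r0,r1,c0,c1):
    T=p[r0:r1,c0:c1]; ds=np.arange(-2,5.01,.1); e=[]
    for d in ds:
        w=cv2.warpAffine(q,np.float32([[1,0,0],[0,1,-d]]),(560,420))[r0:r1,c0:c1]; e.append(((w-T)**2).mean())
    return round(ds[int(np.argmin(e))],2),round(float(min(e)),1)
for n,box in dict(front=(180,192,272,288),right=(176,186,292,300),head_bot=(171,181,279,289),head_top=(158,166,283,292),headright=(158,180,288,294)).items(): print(n,sh(a,c,*box))
print(c[172:186,277:293].astype(int).tolist())
g=lambda im:np.uint8(255*(im/255.)**.5)
cv2.imwrite("pics/c7.png",np.hstack([crop("s",g(cv2.imread("pics/side4.png")[...,::-1]),(284,172),50,60,8)[0],crop("s",g(s),(284,172),50,60,8)[0]]))
E
```

```text
clock: 36.43
tcp_pos: [0.5839, -0.2366, 0.1761]
wrist_force: [0.2, -0.8, 0.3]
front (np.float64(0.0), 36.6)
right (np.float64(0.1), 5.3)
head_bot (np.float64(1.5), 85.4)
head_top (np.float64(1.7), 23.0)
headright (np.float64(1.5), 21.6)
[[17, 18, 11, 17, 16, 16, 16, 17, 23, 23, 15, 16, 17, 36, 74, 113], [21, 22, 22, 12, 20, 12, 22, 14, 11, 10, 21, 11, 21, 38, 73, 111], [30, 18, 12, 14, 15, 17, 13, 24, 24, 21, 23, 17, 24, 31, 72, 110], [29, 19, 23, 10, 18, 15, 24, 18, 15, 11, 23, 13, 27, 37, 75, 112], [32, 23, 13, 18, 17, 19, 18, 22, 10, 21, 22, 15, 18, 42, 80, 116], [31, 21, 21, 23, 22, 22, 11, 24, 17, 22, 17, 10, 26, 56, 93, 122], [38, 33, 31, 38, 37, 31, 30, 29, 25, 19, 24, 21, 38, 74, 107, 127], [64, 62, 61, 67, 63, 57, 54, 45, 40, 35, 30, 37, 59, 91, 119, 131], [98, 90, 88, 89, 90, 83, 80, 76, 72, 65, 58, 62, 83, 110, 129, 135], [125, 114, 102, 95, 94, 97, 98, 100, 99, 93, 87, 96, 108, 121, 132, 136], [134, 131, 125, 113, 106, 109, 115, 113, 113, 112, 110, 119, 125, 133, 135, 135], [132, 132, 133, 127, 128, 127, 128, 131, 129, 130, 128, 132, 132, 135, 133, 128], [121, 124, 126, 130, 130, 133, 132, 133, 135, 136, 132, 133, 136, 134, 129, 124], [109, 108, 112, 117, 118, 121, 123, 126, 127, 128, 131, 131, 135, 130, 124, 113]]
```

View pics/c7.png

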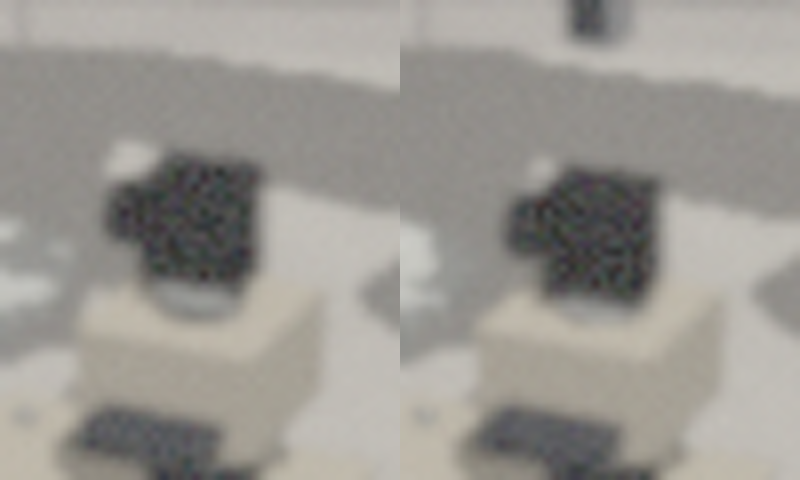

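The right crop shows the carriage back at rest and the head about 5 mm lower than before, with little of the shoulder still visible. It may not be fully home, so I'll press again and read force against depth.

```bash
python3 -m inch '[0.1,0,1.2,0,0,0,1.2,0,0,0,1.2,0,0,0,1.1,0,0,0,0,0]'| egrep 'clock|tcp|wrist'|tr '\n' ' '; for i in 1 2 3 4 ; do python3 -m inch '[0,0,0.1,0,0,0,0.05,0,0,0,0,0,0,0,0,0,0,0,0,0]' | egrep 'tcp|wrist'|tr '\n' ' '; done
python3 -c "
from workcell import get_state;s=get_state();print(s['tcp_pos'],s['wrist_force'],s['ft_torque'])"
```

```text
clock: 36.9 tcp_pos: [0.5804, -0.2349, 0.1228] wrist_force: [-2.1, 2.0, 6.9] tcp_pos: [0.5815, -0.2356, 0.1241] wrist_force: [-1.6, 2.0, 2.8] tcp_pos: [0.5816, -0.2356, 0.1231] wrist_force: [-3.2, 2.6, 5.9] tcp_pos: [0.5816, -0.2357, 0.1221] wrist_force: [-3.5, 2.3, 9.0] tcp_pos: [0.5817, -0.2357, 0.1212] wrist_force: [-5.3, 1.9, 12.5] [ 0.58168798 -0.23565167  0.1211958 ] [-5.32275365  1.91883466 12.53066483] [ 0.64690497  1.02447185 -0.01525935]
```

```bash
for i in 1 2 3; do python3 -m inch '[0,0,0.1,0,0,0,0,0,0,0,0,0,0,0,0,0,0,0,0,0]' | egrep 'clock|tcp|wrist'|tr '\n' ' '; done
python3 - <<'E'
from h import *
st=get_state(); print(st["tcp_pos"],st["wrist_force"])
s=eyes.read_camera("side"); cv2.imwrite("pics/side8.png",s[...,::-1])
L=lambda n:cv2.cvtColor(cv2.imread(f"pics/{n}.png"),cv2.COLOR_BGR2GRAY).astype(np.float32)
a,c=L("side7"),L("side8")
def sh(p,q,r0,r1,c0,c1):
    T=p[r0:r1,c0:c1]; ds=np.arange(-2,5.01,.1); e=[]
    for d in ds:
        w=cv2.warpAffine(q,np.float32([[1,0,0],[0,1,-d]]),(560,420))[r0:r1,c0:c1]; e.append(((w-T)**2).mean())
    return round(ds[int(np.argmin(e))],2),round(float(min(e)),1)
for n,box in dict(front=(180,192,272,288),right=(176,186,292,300),head_bot=(172,183,279,289),headright=(162,182,288,294)).items(): print(n,sh(a,c,*box))
E
```

```text
clock: 38.98 tcp_pos: [0.5817, -0.2357, 0.1207] wrist_force: [-6.1, 3.2, 13.8] clock: 39.4 tcp_pos: [0.5818, -0.2358, 0.1207] wrist_force: [-7.4, 4.2, 19.2] clock: 39.82 tcp_pos: [0.5819, -0.2358, 0.1206] wrist_force: [-7.9, 4.1, 23.8] [ 0.58185569 -0.23580328  0.1205984 ] [-7.9432043   4.08890449 23.75532971]
front (np.float64(1.4), 8.3)
right (np.float64(1.6), 4.6)
head_bot (np.float64(1.4), 30.3)
headright (np.float64(1.5), 18.2)
```

Run:
```python
from h import *
st=get_state()
for k in("clock","tcp_pos","wrist_force","ft_torque","joint_pos","tau","grip_force","finger_gap"): print(k,np.round(st[k],4))
F=st["wrist_force"];T=st["ft_torque"]
for L in(.1,.15,.2,.25,.3): print(L,"ry",(T[0]-L*F[1])/F[2],"rx",(-L*F[0]-T[1])/F[2])
L_=lambda n:cv2.cvtColor(cv2.imread(f"pics/{n}.png"),cv2.COLOR_BGR2GRAY)
print(L_("side7")[160:186,283].tolist(),L_("side8")[160:190,283].tolist())
```

```text
clock 39.8667
tcp_pos [ 0.5819 -0.2358  0.1206]
wrist_force [-8.3044  5.3096 23.091 ]
ft_torque [ 1.0022  1.865  -0.0558]
joint_pos [-5.1260e-01  4.5220e-01  1.5100e-02  1.1301e+00 -3.0000e-04 -2.1050e-01]
tau [-6.38200e-01 -4.09964e+01  2.51248e+01 -4.38080e+00  7.07000e-02
  2.20000e-03]
grip_force 11.6764
finger_gap 0.0003
0.1 ry 0.02040952338736843 rx -0.04480221015350371
0.15 ry 0.008912348003378796 rx -0.026820236008971415
0.2 ry -0.0025848273806108528 rx -0.008838261864439102
0.25 ry -0.014082002764600487 rx 0.009143712280093193
0.3 ry -0.02557917814859012 rx 0.027125686424625487
[82, 81, 69, 44, 23, 24, 21, 21, 16, 17, 21, 22, 16, 22, 13, 24, 18, 11, 30, 54, 80, 98, 115, 128, 132, 123] [29, 29, 33, 30, 38, 46, 43, 32, 14, 22, 23, 19, 10, 21, 10, 28, 14, 26, 22, 21, 40, 75, 94, 102, 117, 129, 124, 115, 105, 101]
```

```bash
python3 -m inch '[0,0,-0.5,0,0,0,-2,0,0,0,-3,0,0,0,-3,0,0,0,-3,0]'| egrep 'clock|tcp|wrist'|tr '\n' ' ';for i in 1 2; do python3 -m inch '[3,3,0,0,3,3,0,0,3,3,0,0,3,3,0,0,0,0,0,0]'| egrep 'clock|tcp'|tr '\n' ' '; done
python3 - <<'E'
from h import *
s=np.mean([eyes.read_camera("side").astype(float) for _ in range(8)],0); np.save("s9.npy",s)
t=np.mean([eyes.read_camera("top").astype(float) for _ in range(4)],0); np.save("t9.npy",t)
g=lambda im:np.uint8(255*(im/255.)**.5)
cv2.imwrite("pics/c9.png",np.hstack([crop("s",g(s),(284,182),50,70,8)[0],crop("t",g(t),(372,197),50,70,8)[0]]))
print(get_state()["clock"])
G=s.mean(2); print(G[158:188,276:293:2].astype(int).T.tolist())
E
```

```text
clock: 40.28 tcp_pos: [0.5818, -0.2358, 0.2322] wrist_force: [1.2, -0.3, 0.1] clock: 40.7 tcp_pos: [0.5002, -0.0826, 0.2314] clock: 41.12 tcp_pos: [0.4233, 0.0644, 0.2316] 41.7167
[[137, 138, 138, 137, 137, 134, 123, 94, 54, 22, 18, 15, 20, 17, 19, 21, 27, 43, 47, 52, 60, 79, 101, 122, 128, 125, 114, 101, 98, 98], [137, 138, 139, 136, 127, 103, 67, 38, 20, 19, 18, 15, 17, 17, 19, 19, 17, 18, 18, 20, 30, 56, 81, 102, 118, 125, 119, 104, 99, 97], [139, 139, 138, 131, 104, 59, 29, 21, 20, 17, 17, 17, 16, 19, 19, 18, 15, 19, 19, 19, 32, 60, 82, 88, 105, 122, 123, 111, 101, 97], [140, 139, 139, 135, 115, 65, 22, 22, 19, 19, 21, 18, 17, 16, 17, 15, 17, 18, 19, 19, 25, 50, 76, 92, 104, 118, 125, 116, 102, 98], [139, 138, 138, 135, 119, 73, 30, 16, 20, 15, 16, 15, 16, 13, 14, 14, 14, 16, 16, 15, 18, 38, 69, 93, 101, 116, 125, 119, 107, 99], [139, 138, 138, 137, 125, 90, 45, 20, 16, 15, 15, 14, 16, 17, 16, 18, 14, 16, 13, 15, 18, 30, 60, 86, 106, 123, 128, 124, 113, 102], [138, 138, 137, 138, 131, 108, 60, 22, 16, 16, 15, 15, 16, 15, 14, 13, 15, 15, 15, 14, 16, 28, 45, 71, 101, 123, 128, 126, 119, 105], [138, 138, 139, 138, 135, 119, 75, 41, 32, 33, 34, 29, 24, 23, 23, 22, 22, 22, 22, 31, 44, 56, 64, 73, 88, 104, 110, 113, 112, 101], [138, 139, 140, 140, 138, 132, 121, 112, 111, 110, 109, 96, 75, 65, 63, 63, 63, 63, 63, 65, 70, 73, 74, 74, 74, 74, 75, 77, 77, 75]]
```

View pics/c9.png

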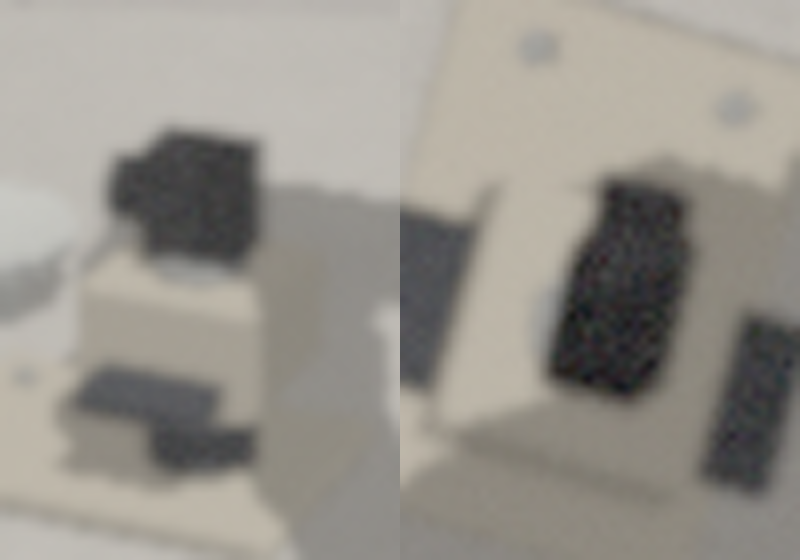

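The averaged view shows the eye upright with its shoulder rim at about row 182.5 against 183.0 expected when flush. The lens points along the toe in the top view. Because that difference is only about 1 mm, I'll do one more press, easing off the lateral load.

```bash
for i in 1 2; do python3 -m inch '[-3,-3,0,0,-3,-3,0,0,-3,-3,0,0,-3,-3,0,0,0,0,0,0]'| egrep 'clock|tcp'|tr '\n' ' '; done; python3 -m inch '[0,0,2.6,0,0,0,2.6,0,0,0,2.6,0,0,0,2.4,0,0,0,0,0]'| egrep 'clock|tcp|wrist'|tr '\n' ' '; for i in 1 2; do python3 -m inch '[0,0,0.1,0,0,0,0.1,0,0,0,0,0,0,0,0,0,0,0,0,0]'| egrep 'clock|tcp|wrist'|tr '\n' ' '; done
```

```text
clock: 42.13 tcp_pos: [0.5075, -0.0944, 0.2306] clock: 42.55 tcp_pos: [0.5839, -0.2425, 0.2284] clock: 42.97 tcp_pos: [0.579, -0.2344, 0.1245] wrist_force: [-0.0, 0.2, 0.6] clock: 43.38 tcp_pos: [0.5822, -0.2359, 0.1289] wrist_force: [0.3, 0.2, 0.6] clock: 43.8 tcp_pos: [0.5815, -0.2356, 0.1254] wrist_force: [-0.5, 0.7, -0.5]
```

```bash
for i in 1 2 3 4; do python3 -m inch '[0.02,0,0.1,0,0,0,0,0,0,0,0,0,0,0,0,0,0,0,0,0]'| egrep 'clock|tcp|wrist'|tr '\n' ' '; done
```

```text
clock: 44.22 tcp_pos: [0.5815, -0.2357, 0.1247] wrist_force: [-0.4, 0.1, 1.9] clock: 44.63 tcp_pos: [0.5815, -0.2357, 0.1238] wrist_force: [0.5, 0.3, 4.6] clock: 45.05 tcp_pos: [0.5815, -0.2357, 0.1232] wrist_force: [0.7, 0.2, 6.1] clock: 45.47 tcp_pos: [0.5815, -0.2357, 0.1226] wrist_force: [0.8, 0.3, 7.1]
```

```bash
for i in 1 2 3 4 5; do python3 -m inch '[0.02,0,0.12,0,0,0,0,0,0,0,0,0,0,0,0,0,0,0,0,0]'| egrep 'clock|tcp|wrist'|tr '\n' ' '; done
```

```text
clock: 45.88 tcp_pos: [0.5815, -0.2357, 0.1219] wrist_force: [-0.5, 0.8, 10.2] clock: 46.3 tcp_pos: [0.5815, -0.2357, 0.1212] wrist_force: [-1.1, 0.7, 12.1] clock: 46.72 tcp_pos: [0.5816, -0.2358, 0.1207] wrist_force: [-0.7, 0.6, 15.0] clock: 47.13 tcp_pos: [0.5816, -0.2358, 0.1206] wrist_force: [-2.1, 1.2, 20.2] clock: 47.55 tcp_pos: [0.5817, -0.2359, 0.1206] wrist_force: [-3.5, 2.2, 25.9]
```

```bash
python3 -m inch '[0,0,-0.5,0,0,0,-2,0,0,0,-2,0,0,0,-2,0,0,0,-2,0]'| egrep 'clock|tcp|wrist'|tr '\n' ' '; python3 -m inch '[0,0,0,0,0,0,0,0,0,0,0,0,0,0,0,0,0,0,0,0]'| egrep 'clock|tcp|wrist'|tr '\n' ' '; python3 -c "
from workcell import env; print(env.hand_in())"
```

```text
clock: 47.97 tcp_pos: [0.579, -0.2347, 0.2003] wrist_force: [-0.3, -0.6, 0.4] clock: 48.38 tcp_pos: [0.579, -0.2347, 0.1988] wrist_force: [0.2, 1.0, 0.2] the job is handed in; nothing more can be done
None
```

I handed the job in at 48.4 s with no verdict returned: the model eye stands upright in the socket, lens along the toe, hand clear, pressed with up to 30 N (about the carriage limit); I estimate the shoulder is flush (0 to 1.5 mm proud) but couldn't confirm it, and I couldn't explain why the press stopped hard after about 5 mm of carriage travel.

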